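# Reset the tripped pressure station

## Robot

A 6-joint arm with a two-finger parallel gripper is mounted at the origin on the work surface. World frame = base frame: x ahead of the robot, y to its left, z up, the work surface at z = 0. Lengths are in m, angles in rad, forces in N, time in s.
With the tool pointing down it reaches from about 0.35 to 0.85 m from the base axis. Payload 8.1 kg.
Tool frame: the origin (TCP) lies on the mounting face of the last link; the fingertips stand 186 mm ahead of it and the grasp point (between the pads) lies 167 mm ahead of it; z points along the fingers, y is the line along which they close (so a half turn about z gives the same grasp; the last joint's range is limited). The gripper opens to 93 mm and grips with 3 to 60 N. Pads are 15 mm wide; open, the fingers measure 128 mm over their backs; the gripper's body (75 mm by 188 mm) begins 65 mm behind the grasp point.
Start: joints at [-1.288, 0.13, 1.488, -0, 1.523, -0.085], TCP at [0.216, -0.56, 0.405] pointing down, gripper open.
Joint ranges: [-2.96, 2.96], [-0.89, 2.26], [0.02, 2.5], [-1.34, 4.48], [0, 2.73], [-2.66, 2.66]. Speed limits (rad/s): [2.39, 2.39, 2.79, 3.14, 3.14, 3.14].

## Interface

Orientations are given as a rotation vector (axis times angle).
In Python, from plant import * gives the robot as it stands. The module is installed in compiled form; this text tells all that it offers.
- The arm moves only by the tool arm_command, never from a script. Its argument "increments" is a list of rows, each a list of 6 numbers: the shift along the tool's x, y, z in units of 0.2 m (1.0 is 0.2 m), then the turn, a rotation vector about the tool's x, y, z in units of pi rad (1.0 is pi rad). A call has exactly 5 rows; each row is the pose to reach, as a shift and turn from the pose commanded when the call began, along the tool's axes at that moment, turning the shorter way round; what a row does not reach only later rows make up. A row lasts 1/8 s, in which the tool goes at most 62.5 mm and 10.7 degrees, less where a joint would pass 70% of its speed; a pose out of reach is approached as far as the arm can. A call with a number of a shift or a turn outside -1 to 1 is refused whole. A call with a gripper value outside its range is refused whole. "fingers" is the closure, from -1 (fully open) to 1 (shut), set as the call begins (left out, the last holds). The fingers move at their own pace and stop on an object; "force" is the grip in N (left out, the last holds). Time passes only in rows, so rows that repeat a pose let the fingers close, or fill a call up. It gives the time, the measured TCP pose, the force, the opening and the grip force at its end, in the units of the state.
- read_state(): the state, without advancing time (a new reading comes with each control period).
- read_camera(name): name is "scene" or "side" or "wrist"; returns a dict with "image" (480x640x3 uint8, red, green, blue), "fx", "fy", "cx", "cy" (pixels), "T" (4x4, takes a point from camera to world coordinates). Camera axes: x right, y down, z forward; pixel columns grow to the right and rows downward; lengths in m; the calibration is good to about 2 mm. A picture is of the moment at which its call begins. There is no depth.
- close_job(): hands the job in; it is judged then, once.
The state is a dict: "t": time; "q": joint angles; "dq": joint speeds; "joint_torque": joint torques, N m; "tool_pos": TCP position; "orientation": TCP orientation; "force": force on the tool from outside, world axes, zero at the start; "wrist_torque": the same for the moment, N m; "opening": finger opening in m; "gripper_force": force on a finger pad.
Only numpy, scipy, OpenCV 4.12 (cv2) and the standard library are available. Lean on these libraries where they do the work, as an engineer would, in place of code of your own. Each camera call takes 0.05 s, during which the arm holds its last target. There are 200 camera calls.

## Task

The test station whose light bar is red has tripped, and its steel sample tin stands over the reset well. Without lifting or tipping the tin, push it along the deck right up to the end stop under the light bar, then reach a fingertip down into the uncovered well, press the sunken yellow reset key all the way down and let it come back up. Pick nothing up, leave the two green stations and everything else on the bench alone, and finish with the arm clear.

Things in the scene. Friction and masses are not known exactly. Their poses are not given: they have to be found in the camera images.
- station_red: The tripped station: fixed white box with a RED light bar across its far end. Origin: on the bench under the middle of its width, 100 mm from its near end; +x runs along the deck, roughly away from the robot; z up. Flat deck 45 mm above the bench, x = -100 to 95 mm, 90 mm wide; along each side a lip 8 mm high, leaving a channel 72 mm wide (y); the near end has no lip.
- well_red (a point): Centre of the mouth of the red station's reset well, level with the deck (45 mm above the bench), at station x = -52 mm, y = 0; axes as the station's. The well is rectangular and straight-walled, 46 mm along x by 38 mm along y, 33 mm deep; the key stands in its middle.
- stop_red (a point): Middle of the foot of the red station's end stop, at deck height, station x = +95 mm: the near face of the head block, which runs on to x = 125 mm and is 70 mm high (78 mm with the red light bar on it). The black rest pad on the deck before it is flush.
- key_red (a joint): The red station's reset key: 0 = up, 0.005 m = fully down (travel 5 mm). It springs back by itself; it begins to move at about 1.5 N and is fully down at about 5 N.
- key_red_top (a point): Centre of the top of that yellow round key (24 mm across): 20 mm below the deck when up, i.e. 25 mm above the bench, 25 mm below the deck when fully down.
- tin_red: Closed steel sample tin, plain cylinder 62 mm across and 34 mm tall, about 160 g, loose, on the deck of station_red. Origin: centre of its underside. At the start it covers the well; it touches the end stop when its centre is at station x = +64 mm. The deck's friction on it is 0.5 to 2 N.
- station_green1: Test station, a fixed white box 225 mm long (x), 90 mm wide (y), light bar on top of its far end GREEN. Otherwise built just like station_red.
- station_green2: Test station, a fixed white box 225 mm long (x), 90 mm wide (y), light bar on top of its far end GREEN. Otherwise built just like station_red.
- key_green1 (a joint): Reset key of station_green1, as key_red. Not to be pressed.
- key_green2 (a joint): Reset key of station_green2, as key_red. Not to be pressed.
- tin_green1: Closed steel sample tin, plain cylinder 62 mm across and 34 mm tall, about 160 g, loose, on the deck of station_green1. Origin: centre of its underside. Not to be moved.
- tin_green2: Closed steel sample tin, plain cylinder 62 mm across and 34 mm tall, about 160 g, loose, on the deck of station_green2. Origin: centre of its underside. Not to be moved.
- mug_left: Steel mug, 84 mm across, 90 mm tall, loose on the bench at the robot's left. Origin: centre of its underside.
- mug_right: Steel mug, as mug_left, on the bench at the robot's right.
- wrench: Loose steel wrench lying flat at the left; origin under its middle.
- coupling: Brass hose coupling, 34 mm across, 34 mm tall, loose at the right. Origin: centre of its underside.
- oil: White plastic bottle with a blue cap, 52 mm across, 110 mm tall, loose at the far right. Origin: centre of its underside.
Mind the look-alikes: they are no part of the job. What is shaped like the tin_red but brown or pink is not meant.

How it is judged:
On the way, in this order (a step that is already met when the one before it is completed fails the run):
1. the red station's tin stands flat on the deck at the end stop (within 11 mm), the well uncovered (x of tin_red in the frame of station_red above 0.053 m and z of tin_red in the frame of station_red between 0.042 and 0.049 m and angle between tin_red's own z axis and vertical below 0.08 rad), for 0.2 s.
2. the red station's reset key is pressed all the way down (at least 4 mm of its 5 mm) (value of joint key_red above 0.004 m), for 0.05 s.
At the end, for the whole second after the job is handed in: The red station's tin stands flat and at rest on its deck within 11 mm of the end stop, and its reset key, having been pressed at least 4 mm, is back up (within 1.5 mm) (all of step 1 and value of joint key_red below 0.0015 m and linear speed of tin_red below 0.01 m/s); the robot touches nothing.
It fails at once if the red station's tin is lifted off its deck (more than 8 mm) or pushed off it (z of tin_red in the frame of station_red above 0.053 m or z of tin_red in the frame of station_red below 0.035 m).
It fails at once if the red station's tin is tipped (more than 0.35 rad) (angle between tin_red's own z axis and vertical above 0.35 rad).
It fails at once if the key of another station is pressed (more than 2 mm) (value of joint any of key_green1, key_green2 above 0.002 m).
It fails at once if a tin of another station is moved more than 10 mm (distance of any of tin_green1, tin_green2 from where it was at the start of the episode above 0.01 m).
It fails at once if a mug, the wrench, the coupling or the bottle is moved more than 20 mm (distance of any of mug_left, mug_right, wrench, coupling, oil from where it was at the start of the episode above 0.02 m).
It also fails if it takes over 45 s, if anything falls off the work surface, if the arm or the gripper's body presses on something with over 40 N, if the wrist force passes 120 N, or if a joint passes its speed limit or range.

## Working session

There is one attempt and no reset: what is moved stays moved. The work goes in short steps, Python scripts to look and compute and a tool call to move; the robot and the scene stay as the last step left them, time stands still between calls to the robot, and variables do not carry over. Pictures are saved under pics/ and viewed, at most 10 in all, crops included, and the job is handed in when it is done.

Besides the shell and the picture viewer there is one more tool, called in YAML: its name, and indented under it one key for each argument. arm_command: Moves the arm, as the interface text tells. Shifts and turns lie within -1 to 1; 1 stands for 0.2 m of shift or pi rad of turn. Its arguments: {"type":"object","properties":{"increments":{"type":"array","items":{"type":"array","items":{"type":"number","minimum":-1,"maximum":1}}},"fingers":{"type":"number"},"force":{"type":"number"}},"required":["increments"]}

```bash
mkdir -p pics
python3 - <<'E'
from plant import *
import cv2,numpy as np
s=read_state();print(s)
for n in("scene","side"):
    c=read_camera(n);cv2.imwrite(f"pics/{n}0.png",c["image"][:,:,::-1]);np.savez(f"{n}0.npz",**c)
    print(n,c["fx"],c["cx"],c["cy"],c["T"].round(3).tolist())
E
```

```text
{'t': 0.0, 'q': array([-1.28838581e+00,  1.31175071e-01,  1.48924716e+00, -2.34299470e-05,
        1.52297774e+00, -8.53746228e-02]), 'dq': array([ 1.33196746e-03, -8.74472001e-04, -2.64394807e-05,  4.26932057e-04,
        5.85835022e-05,  1.08234909e-03]), 'joint_torque': array([ 1.79296352e-03, -5.59841216e+01, -4.91755128e+01,  7.69870542e-02,
        3.55232391e-02, -1.48833078e-04]), 'tool_pos': array([ 0.21570021, -0.55965557,  0.40369646]), 'orientation': array([-3.08685707e+00, -5.74138298e-01,  3.15633877e-04]), 'force': array([ 0.00383065, -0.13088845, -0.38445952]), 'wrist_torque': array([-0.0080353 , -0.02875454,  0.00218133]), 'gripper_force': 0.0, 'opening': 0.09280908311489941}
scene 480.0426751194772 319.7240111501679 238.07976455444413 [[0.089, 0.648, -0.756, 1.485], [0.996, -0.065, 0.061, -0.058], [-0.009, -0.759, -0.652, 0.837], [0.0, 0.0, 0.0, 1.0]]
side 441.5842720854142 317.9014032962088 241.56152272135037 [[0.958, -0.212, 0.193, 0.367], [-0.287, -0.745, 0.603, -0.594], [0.016, -0.633, -0.774, 0.792], [0.0, 0.0, 0.0, 1.0]]
```

View pics/scene0.png

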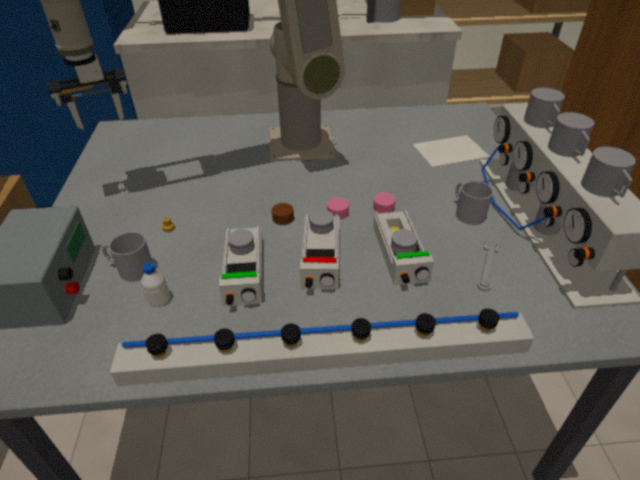

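View pics/side0.png

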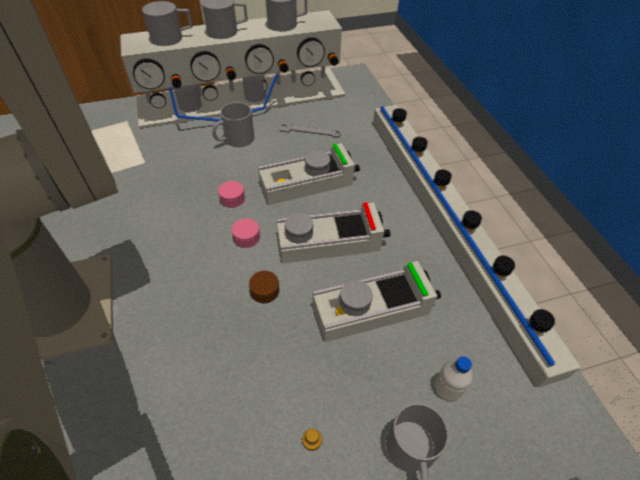

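Candidates: stations with bars at scene pixels (240,275) green, (320,259) red, (411,254) green. The middle one, also at side (372,217), is the red one. Its steel tin is at scene (321,222) and side (299,228). The pink and brown pucks stand on the bench and are decoys. I'll confirm with an enlarged crop and measure.

```bash
cat > h.py <<'E'
import numpy as np,cv2
def ray(c,p):
    T=c["T"];d=T[:3,:3]@[(p[0]-c["cx"])/c["fx"],(p[1]-c["cy"])/c["fy"],1];return T[:3,3],d
def onz(c,p,z):
    o,d=ray(c,p);return o+d*(z-o[2])/d[2]
def tri(c1,p1,c2,p2):
    o1,d1=ray(c1,p1);o2,d2=ray(c2,p2)
    k=np.linalg.lstsq(np.c_[d1,-d2],o2-o1,rcond=None)[0];a=o1+k[0]*d1;b=o2+k[1]*d2
    return (a+b)/2,np.linalg.norm(a-b)
def proj(c,P):
    T=c["T"];v=T[:3,:3].T@(np.array(P)-T[:3,3]);return v[0]/v[2]*c["fx"]+c["cx"],v[1]/v[2]*c["fy"]+c["cy"]
E
python3 - <<'E'
from h import *
C={n:np.load(n+"0.npz") for n in("scene","side")}
P={}
for n,c in C.items():
    im=c["image"].astype(int);m=((im[...,0]>150)&(im[...,1]<70)&(im[...,2]<70)).astype(np.uint8)
    k,l,st,ce=cv2.connectedComponentsWithStats(m)
    for i in range(1,k):
        if st[i,4]>20:print(n,st[i],ce[i])
    box=(270,195,90,105) if n=="scene" else (265,185,140,90)
    # box x,y,w,h
    x,y,w,h=box
    cr=c["image"][y:y+h,x:x+w]
    P[n]=cv2.resize(cr,None,fx=400/w,fy=400/w,interpolation=cv2.INTER_CUBIC)[:500]
H=max(p.shape[0] for p in P.values())
out=np.hstack([cv2.copyMakeBorder(p,0,H-p.shape[0],0,0,cv2.BORDER_CONSTANT) for p in P.values()])
cv2.imwrite("pics/crop1.png",out[:,:,::-1])
E
```

```text
scene [303 257  34   5 120] [320.09166667 259.3       ]
side [363 203  12  26 121] [368.61983471 215.33057851]
```

View pics/crop1.png

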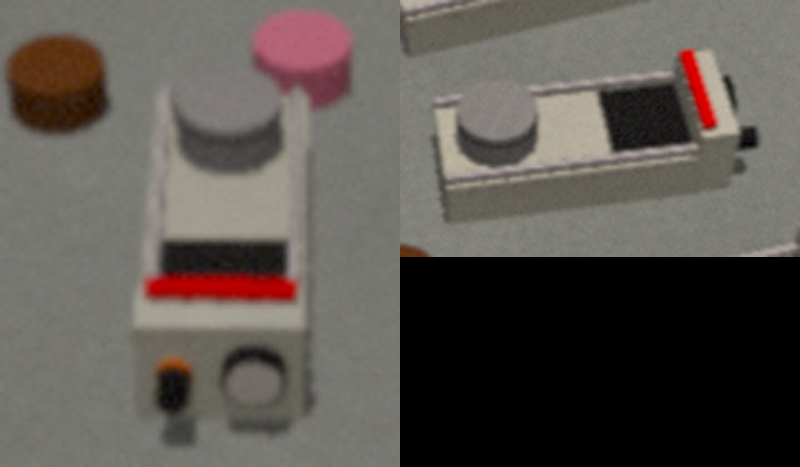

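The crop confirms it: red bar in front of the black rest pad, and the grey steel tin at the near end of the same deck. Tin top is at scene ~(321.3,217.5) and side ~(299,224.5).

Run:
```python
from h import *
a,b=[np.load(n+"0.npz") for n in("scene","side")]
f=lambda x,y:(x/4.444+270-.4,y/4.444+195-.4)
g=lambda x,y:((x-400)/2.857+265-.3,y/2.857+185-.3)
print("tin top tri",tri(a,f(228,100),b,g(497,113)), onz(a,f(228,100),.079),onz(b,g(497,113),.079))
print("bar tri",tri(a,(320.1,259.3),b,(368.6,215.3)))
N=onz(b,g(447,220),0);F=onz(b,g(730,188),0);print("near R",N,"far R",F,np.linalg.norm(F-N),np.arctan2(*(F-N)[1::-1]))
p=onz(a,f(133,412),0);q=onz(a,f(300,413),0);print("far edge",p,q,np.linalg.norm(p-q))
p=onz(a,f(147,288),.074);q=onz(a,f(296,290),.074);print("bar",p,q,np.arctan2(*(p-q)[:2])) 
# refined fit: pad black mask corners in side
im=b["image"].astype(int)[185:275,265:360+40];m=((im.max(2)<45)).astype(np.uint8)
k,l,st,ce=cv2.connectedComponentsWithStats(m);i=1+st[1:,4].argmax();r=cv2.minAreaRect(np.argwhere(l==i)[:,::-1].astype(np.float32));
pts=cv2.boxPoints(r)+[265,185];print("pad",st[i]);[print(onz(b,x,.045)) for x in pts]
```

```text
tin top tri (array([0.51890957, 0.02357442, 0.07400731]), np.float64(0.0019978647727852783)) [0.52416045 0.02383759 0.079     ] [0.51810544 0.01806892 0.079     ]
bar tri (array([0.67497935, 0.00755364, 0.07297352]), np.float64(0.0017914701241981152))
near R [ 4.68471936e-01 -1.09218584e-02  1.11022302e-16] far R [ 0.69313557 -0.0421487   0.        ] 0.2268234228452354 -0.13810891932868985
far edge [ 0.68922935 -0.04309265  0.        ] [0.69870136 0.04623235 0.        ] 0.08982580620454308
bar [ 0.67163957 -0.03205844  0.074     ] [0.68079897 0.04515388 0.074     ] -3.0235182215577665
pad [ 71  30  31  22 517]
[0.61226527 0.04544133 0.045     ]
[0.67821104 0.03694453 0.045     ]
[ 0.66183783 -0.02112816  0.045     ]
[ 0.59846288 -0.01252997  0.045     ]
```

Measurements agree: station yaw ≈ -0.128, origin ≈ (0.5725, 0.019), and the well ≈ (0.521, 0.026) sits under the tin. I'll close the fingers and travel at height.

arm_command:
  increments:
    - [0.25,-0.26,0,0,0,0]
    - [0.5,-0.52,0,0,0,0]
    - [0.73,-0.78,0,0,0,0]
    - [0.73,-0.78,0,0,0,0]
    - [0.73,-0.78,0,0,0,0]
  fingers: 1
  force: 20

```text
t: 0.72
tool_pos: [0.2965, -0.3604, 0.4047]
orientation: [3.088, 0.579, 0.0]
force: [-0.7, -0.5, 0.1]
opening: 0.0476
gripper_force: 0.0
```

arm_command:
  increments:
    - [0.25,-0.26,0,0,0,-0.04]
    - [0.5,-0.52,0,0,0,-0.08]
    - [0.73,-0.78,0,0,0,-0.12]
    - [0.73,-0.78,0,0,0,-0.17]
    - [0.73,-0.78,0,0,0,-0.17]

```text
t: 1.35
tool_pos: [0.3765, -0.1633, 0.4047]
orientation: [2.826, 1.373, -0.0]
force: [-0.4, -0.2, 1.1]
opening: 0.001
gripper_force: 0.0
```

```bash
cat >> h.py <<'E'
from scipy.spatial.transform import Rotation as R
yaw=-.128;O=np.array([.5725,.019,0]);u=np.array([np.cos(yaw),np.sin(yaw),0]);v=np.array([-u[1],u[0],0])
def go(s,sx,sy,tip):
    "increment to put fingertips at station (sx,sy), height tip, tool y along station x"
    A=R.from_rotvec(s["orientation"]);z=np.array([0,0,-1.])
    B=R.from_matrix(np.c_[np.cross(u,z),u,z])
    d=A.inv().apply(O+u*sx+v*sy+[0,0,tip+.186]-s["tool_pos"])
    return np.r_[d/.2,(A.inv()*B).as_rotvec()/np.pi].round(3)
def loc(P):
    d=np.array(P)-O;return np.round([d@u,d@v,P[2]],4)
E
python3 -c "
from h import *
from plant import *
s=read_state();print(s['t'],s['tool_pos'],s['q'],s['opening'],go(s,-.12,0,.18))"
```

```text
1.35 [ 0.37654271 -0.16334837  0.40469633] [-5.34279853e-01 -4.07352320e-01  1.97696392e+00 -2.08078799e-04
  1.57196087e+00  1.32166291e-01] 0.0010463025845105832 [ 1.015 -0.309  0.193 -0.     0.    -0.171]
```

arm_command:
  increments:
    - [0.25,-0.08,0.05,0,0,-0.04]
    - [0.5,-0.16,0.1,0,0,-0.08]
    - [0.75,-0.24,0.15,0,0,-0.12]
    - [1.0,-0.31,0.19,0,0,-0.171]
    - [1.0,-0.31,0.19,0,0,-0.171]

```text
t: 1.98
tool_pos: [0.4523, 0.0325, 0.3656]
orientation: [-2.36, -2.071, 0.002]
force: [-1.3, 0.5, 0.4]
opening: 0.0005
gripper_force: 0.0
```

```bash
python3 -c "
from h import *
from plant import *
s=read_state();print(s['t'],s['tool_pos'],s['q'],go(s,-.12,0,.057))
c=read_camera('wrist');np.savez('w1.npz',**c);cv2.imwrite('pics/w1.png',c['image'][:,:,::-1]);print(c['T'].round(3))"
```

```text
1.975 [0.45229622 0.03248198 0.36559046] [-4.14670491e-02 -2.55192927e-01  1.92922166e+00  2.13861043e-05
  1.46951037e+00  8.89040484e-02] [ 0.01   0.006  0.613 -0.001  0.    -0.001]
[[ 0.992 -0.123 -0.041  0.464]
 [-0.13  -0.948 -0.29   0.113]
 [-0.003  0.293 -0.956  0.345]
 [ 0.     0.     0.     1.   ]]
```

View pics/w1.png

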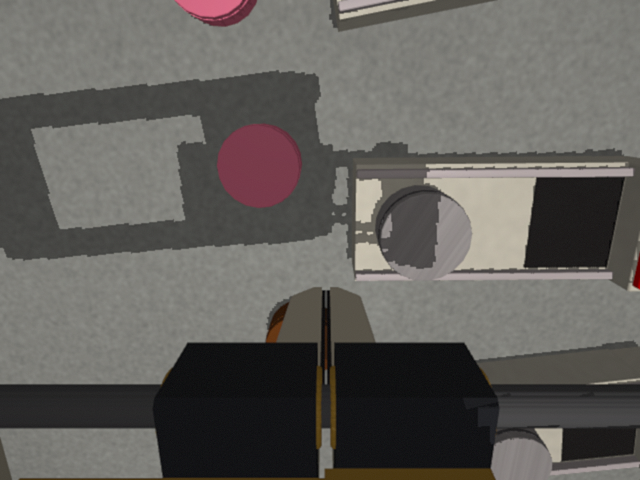

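The wrist view shows the fingertips at (325,290), the tin top at (425,235), the pad corners at (535,177)–(612,268), and the deck's near edge at column ~356. I'll refine the station frame from these.

Run:
```python
from h import *
c=np.load("w1.npz")
for n,p,z in [("tin",(424.5,235),.079),("padNL",(535,177),.045),("padFL",(622,177),.045),("padFR",(612,268),.045),("padNR",(526,265),.045),("nearL",(356,165),.053),("nearR",(355,276),.053),("lipL end",(632,174),.053),("lipRend",(613,274),.053),("puck",(259,165),.034)]:
    P=onz(c,p,z);print(n,P.round(4),loc(P))
```

```text
tin [0.5185 0.0263 0.079 ] [-0.0545  0.0003  0.079 ]
padNL [0.6072 0.0486 0.045 ] [0.0306 0.0338 0.045 ]
padFL [0.6693 0.0405 0.045 ] [0.0933 0.0337 0.045 ]
padFR [ 0.6671 -0.03    0.045 ] [ 0.1001 -0.0365  0.045 ]
padNR [ 0.6014 -0.019   0.045 ] [ 0.0336 -0.034   0.045 ]
nearL [0.4796 0.0749 0.053 ] [-0.0993  0.0436  0.053 ]
nearR [ 0.4698 -0.0078  0.053 ] [-0.0985 -0.0397  0.053 ]
lipL end [0.6706 0.0437 0.053 ] [0.0942 0.037  0.053 ]
lipRend [ 0.6628 -0.0312  0.053 ] [ 0.096  -0.0383  0.053 ]
puck [0.4091 0.0817 0.034 ] [-0.1701  0.0414  0.034 ]
```

The frame holds within ~2 mm. Descend behind the tin.

arm_command:
  increments:
    - [0,0,0.2,0,0,0]
    - [0.01,0.01,0.4,0,0,0]
    - [0.01,0.01,0.55,0,0,0]
    - [0.01,0.01,0.62,0,0,0]
    - [0.01,0.01,0.62,0,0,0]

```text
t: 2.65
tool_pos: [0.4535, 0.032, 0.2424]
orientation: [-2.366, -2.066, 0.002]
force: [-0.9, 0.8, 0.6]
opening: 0.0003
gripper_force: 0.0
```

```bash
python3 -c "
from h import *
from plant import *
s=read_state();print(s['t'],s['tool_pos'],loc(s['tool_pos']-[0,0,.186]),s['force'],go(s,0,0,.055))"
```

```text
2.65 [0.45353964 0.03198511 0.24235138] [-0.1196 -0.0023  0.0564] [-0.88267586  0.78716156  0.58572207] [ 0.016  0.598  0.006 -0.     0.    -0.002]
```

arm_command:
  increments:
    - [0.01,0.06,0,0,0,0]
    - [0.015,0.12,0,0,0,0]
    - [0.015,0.18,0,0,0,0]
    - [0.015,0.24,0,0,0,0]
    - [0.015,0.3,0,0,0,0]

```text
t: 3.28
tool_pos: [0.5144, 0.0284, 0.2428]
orientation: [-2.363, -2.071, 0.0]
force: [-3.4, 1.2, 4.0]
opening: 0.0004
gripper_force: 2.0
```

arm_command:
  increments:
    - [0,0.06,0,0,0,0]
    - [0,0.12,0,0,0,0]
    - [0,0.18,0,0,0,0]
    - [0,0.24,0,0,0,0]
    - [0,0.3,0,0,0,0]

```text
t: 3.9
tool_pos: [0.5739, 0.0204, 0.2427]
orientation: [2.363, 2.07, 0.0]
force: [-2.5, 0.2, 3.2]
opening: 0.0007
gripper_force: 1.6
```

```bash
python3 -c "
from h import *
from plant import *
s=read_state();print(s['t'],loc(s['tool_pos']-[0,0,.186]),s['force'],go(s,.015,0,.055))
c=read_camera('wrist');np.savez('w2.npz',**c);cv2.imwrite('pics/w2.png',c['image'][:,:,::-1])"
```

```text
3.9 [0.0012 0.0016 0.0567] [-2.52971349  0.18012134  3.24591741] [-0.008  0.069  0.008  0.     0.    -0.001]
```

View pics/w2.png

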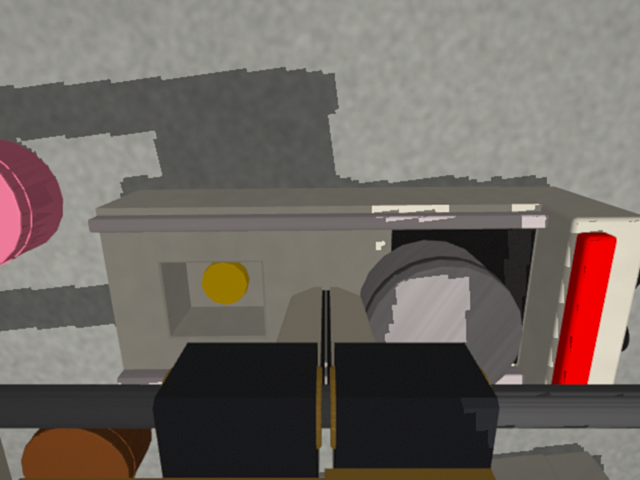

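The tin has moved most of the way and the well and key are uncovered: well mouth corners ~(162,262)–(266,336), key at (226,283), tin's right edge ~(523,328).

Run:
```python
from h import *
c=np.load("w2.npz")
for n,p,z in [("tin right top",(523,328),.079),("tin back (top)",(440,262),.079),("stopfoot",(531,240),.045),("w1",(162,262),.045),("w2",(265,260.5),.045),("w3",(266,335),.045),("w4",(172,337),.045),("key",(225.5,283),.025),("fingtip R edge",(374,345),.0567)]:
    P=onz(c,p,z);print(n,loc(P))
```

```text
tin right top [0.0784 0.0028 0.079 ]
tin back (top) [0.0442 0.03   0.079 ]
stopfoot [0.094  0.0278 0.045 ]
w1 [-0.0721  0.0178  0.045 ]
w2 [-0.0253  0.0184  0.045 ]
w3 [-0.0266 -0.0196  0.045 ]
w4 [-0.0719 -0.0206  0.045 ]
key [-0.0493 -0.0011  0.025 ]
fingtip R edge [ 0.024  -0.0181  0.0567]
```

arm_command:
  increments:
    - [-0.005,0.02,0,0,0,0]
    - [-0.008,0.04,0,0,0,0]
    - [-0.008,0.06,0,0,0,0]
    - [-0.008,0.075,0,0,0,0]
    - [-0.008,0.075,0,0,0,0]

```text
t: 4.58
tool_pos: [0.5879, 0.0169, 0.2427]
orientation: [2.363, 2.07, 0.0]
force: [-0.1, 0.4, -0.3]
opening: 0.0002
gripper_force: 0.0
```

```bash
python3 -c "
from h import *
from plant import *
s=read_state();print(s['t'],loc(s['tool_pos']-[0,0,.186]),s['force'])
c=read_camera('wrist');np.savez('w3.npz',**c);cv2.imwrite('pics/w3.png',c['image'][180:400,:,::-1])
for p in [(490,328),(500,328),(510,328),(520,328),(530,328)]: print(p,loc(onz(c,p,.079)))"
```

```text
4.575 [ 0.0156 -0.0001  0.0567] [-0.09140082  0.38557992 -0.26511702]
(490, 328) [0.0802 0.0011 0.079 ]
(500, 328) [0.0841 0.0011 0.079 ]
(510, 328) [0.0879 0.0011 0.079 ]
(520, 328) [0.0918 0.0011 0.079 ]
(530, 328) [0.0956 0.0011 0.079 ]
```

View pics/w3.png

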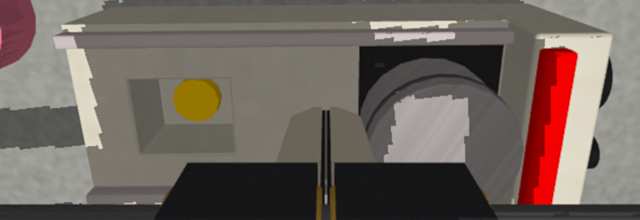

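The tin edge is at column ~521, about 2–4 mm from the stop. I'll push gently another 3 mm while checking force.

arm_command:
  increments:
    - [0,0.004,0,0,0,0]
    - [0,0.008,0,0,0,0]
    - [0,0.012,0,0,0,0]
    - [0,0.015,0,0,0,0]
    - [0,0.015,0,0,0,0]

```text
t: 5.25
tool_pos: [0.5907, 0.0166, 0.2427]
orientation: [2.363, 2.07, 0.0]
force: [0.2, 0.3, 0.1]
opening: 0.0005
gripper_force: 0.4
```

arm_command:
  increments:
    - [0,0.003,0,0,0,0]
    - [0,0.006,0,0,0,0]
    - [0,0.009,0,0,0,0]
    - [0,0.012,0,0,0,0]
    - [0,0.012,0,0,0,0]

```text
t: 5.88
tool_pos: [0.5919, 0.0165, 0.2426]
orientation: [-2.36, -2.069, 0.005]
force: [-13.7, 0.7, 8.9]
opening: 0.0004
gripper_force: 6.8
```

```bash
python3 -c "
from h import *
from plant import *
s=read_state();print(s['t'],loc(s['tool_pos']-[0,0,.186]),s['force'])
c=read_camera('wrist');np.savez('w4.npz',**c);cv2.imwrite('pics/w4.png',cv2.resize(c['image'][210:345,330:610,::-1],None,fx=2.8,fy=2.8))
for p in [(490,328),(500,328),(510,328),(520,328),(530,328)]: print(p,loc(onz(c,p,.079)))"
```

```text
5.875 [ 0.0195 -0.      0.0566] [-13.68176166   0.71169133   8.94480479]
(490, 328) [0.0831 0.0014 0.079 ]
(500, 328) [0.087  0.0014 0.079 ]
(510, 328) [0.0908 0.0014 0.079 ]
(520, 328) [0.0946 0.0014 0.079 ]
(530, 328) [0.0985 0.0014 0.079 ]
```

View pics/w4.png

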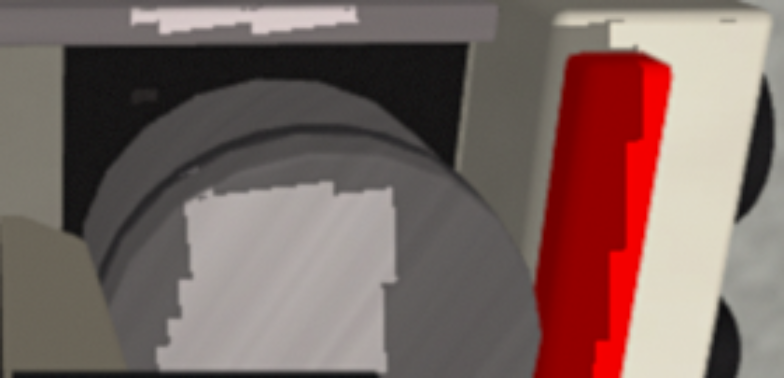

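The 13.7 N reaction shows the tin is seated against the stop. Back off along the deck, then rise, and measure the well from there.

arm_command:
  increments:
    - [0,-0.03,0,0,0,0]
    - [0,-0.1,0,0,0,0]
    - [0,-0.2,-0.05,0,0,0]
    - [0,-0.35,-0.1,0,0,0]
    - [0,-0.35,-0.1,0,0,0]

```text
t: 6.55
tool_pos: [0.5229, 0.0257, 0.2634]
orientation: [2.362, 2.07, 0.002]
force: [-0.6, 0.2, -0.4]
opening: 0.0003
gripper_force: 0.0
```

Run:
```python
from h import *
from plant import *
c=np.load("w4.npz");im=c["image"].astype(int)
m=((im[...,0]>110)&(im[...,2]<40)&(im[...,1]>70)).astype(np.uint8);m[340:]=0
k,l,st,ce=cv2.connectedComponentsWithStats(m);i=1+st[1:,4].argmax();print(st[i],ce[i]);P=onz(c,ce[i],.025);print("key",P,loc(P))
s=read_state();print(s['t'],s['tool_pos'],loc(s['tool_pos']-[0,0,.186]),s['force'],go(s,*loc(P)[:2],.018))
c=read_camera('wrist');cv2.imwrite('pics/w5.png',c['image'][:,:,::-1])
```

```text
[ 168  259   48   42 1615] [191.76594427 278.55665635]
key [0.52379526 0.02492896 0.025     ] [-0.0491 -0.0003  0.025 ]
6.55 [0.52290903 0.02568016 0.26342351] [-0.05    0.0003  0.0774] [-0.59577161  0.24765226 -0.44157625] [-0.003  0.004  0.297  0.001 -0.    -0.001]
```

View pics/w5.png

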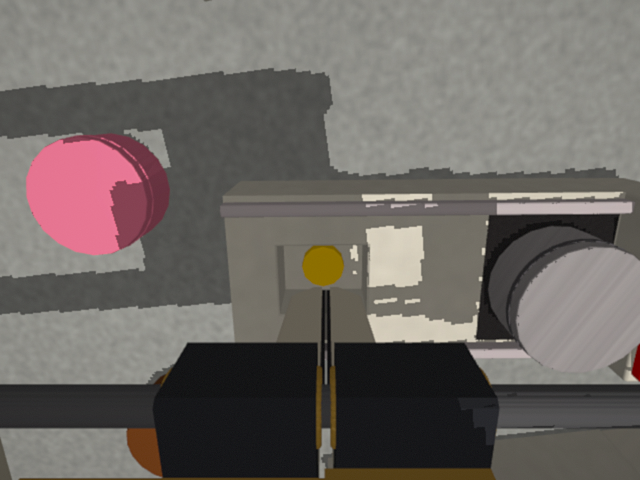

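Fingers are centred over the key (tip column ~325, key at (322,266)). The tin stays at the stop. Descend into the well stepwise.

arm_command:
  increments:
    - [0,0.004,0.06,0,0,0]
    - [0,0.004,0.12,0,0,0]
    - [0,0.004,0.18,0,0,0]
    - [0,0.004,0.235,0,0,0]
    - [0,0.004,0.235,0,0,0]

```text
t: 7.22
tool_pos: [0.5238, 0.0253, 0.2141]
orientation: [-2.361, -2.069, 0.003]
force: [0.1, 0.3, 0.7]
opening: 0.0007
gripper_force: 0.0
```

arm_command:
  increments:
    - [0,0,0.012,0,0,0]
    - [0,0,0.024,0,0,0]
    - [0,0,0.034,0,0,0]
    - [0,0,0.042,0,0,0]
    - [0,0,0.042,0,0,0]

```text
t: 7.85
tool_pos: [0.5248, 0.0254, 0.2078]
orientation: [2.362, 2.07, 0.001]
force: [0.4, -0.6, 3.4]
opening: 0.0003
gripper_force: 1.9
```

arm_command:
  increments:
    - [0,0,0.004,0,0,0]
    - [0,0,0.008,0,0,0]
    - [0,0,0.012,0,0,0]
    - [0,0,0.012,0,0,0]
    - [0,0,0.012,0,0,0]

```text
t: 8.48
tool_pos: [0.5249, 0.0254, 0.2062]
orientation: [2.362, 2.07, 0.001]
force: [-5.0, -0.2, 13.9]
opening: 0.0002
gripper_force: 7.2
```

The force has climbed well past the spring's 5 N, so the key has bottomed. One small extra press for certainty, then straight up and clear.

arm_command:
  increments:
    - [0,0,0.003,0,0,0]
    - [0,0,0.003,0,0,0]
    - [0,0,0.003,0,0,0]
    - [0,0,0.003,0,0,0]
    - [0,0,0.003,0,0,0]

```text
t: 9.1
tool_pos: [0.5249, 0.0253, 0.2061]
orientation: [2.362, 2.07, 0.001]
force: [-5.8, -0.2, 19.9]
opening: 0.0004
gripper_force: 9.8
```

arm_command:
  increments:
    - [0,0,-0.02,0,0,0]
    - [0,0,-0.1,0,0,0]
    - [0,0,-0.25,0,0,0]
    - [0,0,-0.5,0,0,0]
    - [0,0,-0.7,0,0,0]

```text
t: 9.72
tool_pos: [0.5241, 0.0254, 0.3464]
orientation: [-2.363, -2.07, 0.0]
force: [0.3, 0.8, 0.4]
opening: 0.0004
gripper_force: 0.0
```

arm_command:
  increments:
    - [0,-0.1,0,0,0,0]
    - [0,-0.2,0,0,0,0]
    - [0,-0.3,0,0,0,0]
    - [0,-0.3,0,0,0,0]
    - [0,-0.3,0,0,0,0]

```text
t: 10.35
tool_pos: [0.4653, 0.0332, 0.3447]
orientation: [2.363, 2.07, 0.001]
force: [-0.3, -1.1, -0.6]
opening: 0.0004
gripper_force: 0.0
```

Run:
```python
from h import *
from plant import *
s=read_state();print(s['t'],s['tool_pos'],s['force'],abs(s['dq']).max())
c=read_camera('wrist');cv2.imwrite('pics/w6.png',c['image'][:,:,::-1])
```

```text
10.35 [0.4652729  0.03319106 0.34465302] [-0.33821346 -1.11489763 -0.61163704] 0.0127916722902106
```

View pics/w6.png

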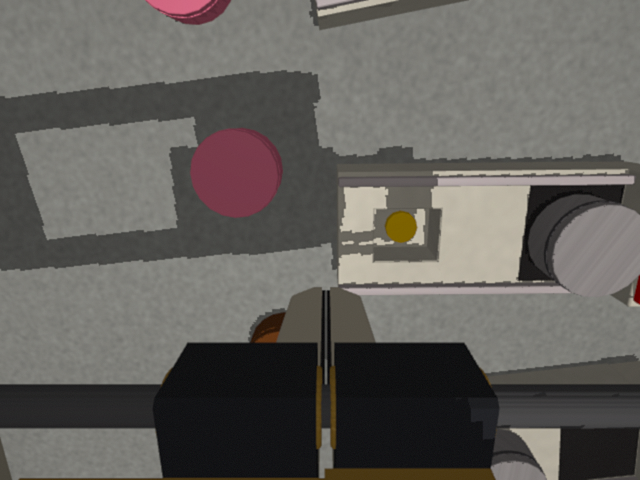

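The tin stands against the stop at (598,248), and the key at (401,227) has been released. The last press moved only 0.1 mm for 6 N more, so the key did reach its hard stop. The arm is clear, so I'm handing in.

```bash
python3 -c "
from plant import *
print(close_job())"
```

```text
the job is handed in; nothing more can be done
None
```

I pushed the red station's tin flat against its end stop, pressed the reset key down to its hard stop and released it, and handed the job in with the arm clear; the judge's verdict was not shown.

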